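# Refit the light-switch handle and turn the shop lights on

## Task

Fit the loose switch handle onto the D-shaped shaft of the sloping light console, turned so that the flat in its bore matches the flat of the shaft, and push it fully home. Then use it to turn the shaft clockwise as far as it goes, so that the display lights are on, and let go of it, still fully home. Leave the other goods on the counter where they are.

Things in the scene. Friction and masses are not known exactly. Their poses are not given: they have to be found in the camera images.
- handle: Loose switch handle, 140 g, lying flat. Square aluminium hub 42 x 42 mm, 32 mm tall, a D-shaped hole right through (25.6 mm across its round; flat on the +x side, 7.3 mm from the hole's axis). A low black arm (20 wide, 14 high) reaches along +x to 78 mm from the axis. Origin: hole's axis at the underside, which goes on first; z up along the hole. Grip the hub's +y and -y sides.
- console: Fixed wooden console, its grey panel rising at 30 degrees away from its front (-x) edge, 190 mm wide (y). Origin: on the counter below the point where the shaft's axis pierces the panel, 75 mm up. From there the panel reaches 68 mm down and 93 mm up the slope (edges 40 and 123 mm high). Two pilot lamps stand 10 mm out of it near the lower corners, 60 mm either side of the shaft.
- shaft_seat (a point): Where the hub's underside rests when home: on the axis, top of the dark collar (37 mm wide, 8 high). Above it the steel D-shaft: 24 mm across, 24 tall, top 2.5 chamfered, flat 6.5 mm from the axis on +x (0.8 mm play all round in the hole). A collar tongue points to +x, 30 mm out. Axes turn with the shaft: z out along it, leaning 30 degrees to the console's -x. A fitted handle shares this frame.
- shaft (a joint): Turn of the shaft, rad. Grows clockwise, seen from in front of the panel (looking down the shaft), from the stop at -0.7 (off) to the stop at +0.7 (on); at 0 the flat faces straight up the slope. About 0.12 N m of friction resists it and holds it wherever it is left; no spring. Play in the hole lets the handle run up to about 0.16 rad ahead of the shaft.
- candle_tall: loose white pillar candle, 58 mm wide, 130 mm tall plus cap; origin at the centre of its underside
- candle_short: loose white pillar candle, 58 mm wide, 90 mm tall plus cap; origin at the centre of its underside
- bowl: loose brass bowl, 100 mm wide, 45 mm tall; origin at the centre of its underside
- book: loose blue book lying flat, 124 x 94 x 24 mm; origin at the centre of its underside
- tin: loose round aluminium tin, 48 mm wide, 18 mm tall; origin at the centre of its underside
- stone: loose pointed purple-grey crystal, 48 mm wide, 48 mm tall; origin at the centre of its underside
- mug: loose terracotta mug, 76 mm wide, 90 mm tall; origin at the centre of its underside
Mind the look-alikes: they are no part of the job. What is shaped like the handle but yellow is not meant. Leave any turquoise look-alike of the console alone.

How it is judged:
On the way, in this order (a step that is already met when the one before it is completed fails the run):
1. the handle is fully home on the shaft (distance between handle and shaft_seat below 0.004 m and angle between the z axis of handle and the z axis of shaft_seat, either way round below 0.1 rad and angle between the x axis of handle and the x axis of shaft_seat, either way round below 0.3 rad), for 0.2 s.
2. the fitted handle has turned the shaft clockwise to its stop (all of step 1 and value of joint shaft above 0.62 rad), for 0.2 s.
At the end, for the whole second after the job is handed in: The handle sits on the shaft, its origin within 4 mm of the seat, its axes along the shaft's (z within 0.1 rad, x within 0.3 rad), the shaft is turned on (joint above 0.62, stop at 0.7), and the handle is released and at rest (all of step 2 and linear speed of handle below 0.01 m/s); the robot touches nothing.
It fails at once if one of the other goods is pushed more than 30 mm from its place (distance of any of candle_tall, candle_short, bowl, book, tin, stone, mug from where it was at the start of the episode above 0.03 m).
It also fails if it takes over 48 s, if anything falls off the work surface, if the arm or the gripper's body presses on something with over 40 N, if the wrist force passes 120 N, or if a joint passes its speed limit or range.

## Robot

A 6-joint arm with a two-finger parallel gripper is mounted at the origin on the work surface. World frame = base frame: x ahead of the robot, y to its left, z up, the work surface at z = 0. Lengths are in m, angles in rad, forces in N, time in s.
With the tool pointing down it reaches from about 0.375 to 0.9 m from the base axis. Payload 3.1 kg.
Tool frame: the origin (TCP) lies on the centre line of the jaws, within the pads' length; the fingertips stand 14 mm ahead of it and the grasp point (between the pads) lies 5 mm behind it; z points along the fingers, y is the line along which they close (so a half turn about z gives the same grasp; the last joint's range is limited). The gripper opens to 87 mm and grips with 3 to 60 N. Pads are 19 mm wide; open, the fingers measure 117 mm over their backs; the gripper's body (75 mm by 190 mm) begins 51 mm behind the grasp point.
Start: joints at [1.123, 0.527, 1.433, -0, 1.181, -0.178], TCP at [0.167, 0.602, 0.237] pointing down, gripper open.
Joint ranges: [-3.08, 3.08], [-0.75, 2.2], [0.22, 2.44], [-1.43, 4.57], [0, 2.65], [-2.85, 2.85]. Speed limits (rad/s): [2.79, 2.79, 3.14, 3.14, 3.14, 3.14].

## Interface

Orientations are given as a unit quaternion [x, y, z, w].
In Python, from rig import robot gives the robot as it stands.
- The arm moves only by the tool move_arm, never from a script. Its argument "commands" is a list of rows, each an object with "hand": the finger opening in cm, from 0 to 8.7; "travel": the shift along the tool's x, y, z in cm, a list of three; "twist": the turn, a rotation vector about the tool's x, y, z in degrees, a list of three. In form: [{"hand": hand, "travel": [dx, dy, dz], "twist": [wx, wy, wz]}, ...]. A call has 1 to 5 rows; each row shifts and turns the commanded pose from where the row before left it, along the tool's axes as they then stand; what a row does not reach is not made up. A row lasts 1/12 s, in which the tool goes at most 41.7 mm and 7.16 degrees, less where a joint would pass 70% of its speed; a pose out of reach is approached as far as the arm can. A call is refused whole if a number of a shift passes 4.17 or a number of a turn 7.16, either way. A call with a gripper value outside its range is refused whole. The fingers move at their own pace and stop on an object; "force" is the grip in N (left out, the last holds). Time passes only in rows, so rows that do not move let the fingers close. It gives the time, the measured TCP pose, the force, the opening and the grip force at its end, in the units of the state.
- robot.get_obs(): the state, without advancing time (a new reading comes with each control period).
- robot.camera(name): name is "scene" or "top"; returns a dict with "frame" (420x560x3 uint8, red, green, blue), "fov_y" (degrees; the focal length in pixels is half the picture's height over the tangent of half this angle, whatever the lens; pixels are square), "cx", "cy" (the principal point, pixels), "extrinsics" (4x4, takes a point from camera to world coordinates). Camera axes: x right, y down, z forward; pixel columns grow to the right and rows downward; lengths in m; the calibration is good to about 2 mm. A picture is of the moment at which its call begins. There is no depth.
- robot.hand_in(): hands the job in; it is judged then, once.
The state is a dict: "time": time; "q": joint angles; "joint_velocities": joint speeds; "joint_torque": joint torques, N m; "position": TCP position; "tool_rot": TCP orientation; "ft_force": force on the tool from outside, world axes, zero at the start; "moment": the same for the moment, N m; "grip_width": finger opening in m; "grip_force": force on a finger pad.
Only numpy, scipy, OpenCV 4.12 (cv2) and the standard library are available. Lean on these libraries where they do the work, as an engineer would, in place of code of your own. Each camera call takes 0.05 s, during which the arm holds its last target. There are 200 camera calls.

## Working session

There is one attempt and no reset: what is moved stays moved. The work goes in short steps, Python scripts to look and compute and a tool call to move; the robot and the scene stay as the last step left them, time stands still between calls to the robot, and variables do not carry over. Pictures are saved under pics/ and viewed, at most 10 in all, crops included, and the job is handed in when it is done.

Besides the shell and the picture viewer there is one more tool, called after "Emit:" by a JSON object that holds its "api" and its "payload", one argument or row to a line. move_arm: Moves the arm, as the interface text tells. Its arguments: {"type":"object","properties":{"commands":{"type":"array"},"force":{"type":"number"}},"required":["commands"]}

```bash
mkdir -p pics; ls; python3 - <<'E'
from rig import robot
import cv2,numpy as np
np.set_printoptions(precision=4,suppress=True)
for n in("scene","top"):
    c=robot.camera(n);cv2.imwrite(f"pics/{n}0.png",c["frame"][:,:,::-1]);print(n,c["fov_y"],c["cx"],c["cy"],c["extrinsics"])
    np.savez(f"{n}0.npz",**c)
o=robot.get_obs();print(o)
E
```

```text
pics
scene 46.723725347044734 280.46887886582914 202.28582361972713 [[ 0.6098  0.474  -0.6351  1.338 ]
 [ 0.7924 -0.3785  0.4783 -0.6072]
 [-0.0137 -0.795  -0.6065  0.8272]
 [ 0.      0.      0.      1.    ]]
top 46.043534496336235 281.63832814608924 213.8288055930243 [[-0.015  -0.9871  0.1591  0.3722]
 [-0.9999  0.016   0.0051 -0.0295]
 [-0.0076 -0.159  -0.9872  1.3333]
 [ 0.      0.      0.      1.    ]]
{'time': 0.1, 'q': array([ 1.1225,  0.5283,  1.4338,  0.    ,  1.1814, -0.1785]), 'joint_velocities': array([-0.0004, -0.0021, -0.0024, -0.0001, -0.0015,  0.0022]), 'joint_torque': array([ -0.0008, -44.099 , -17.715 ,   0.0635,   0.0533,  -0.    ]), 'position': array([0.1663, 0.6018, 0.2357]), 'tool_rot': array([ 0.1345,  0.9909, -0.0009, -0.0003]), 'ft_force': array([0.2112, 0.3174, 0.7491]), 'moment': array([-0.0359, -0.0367, -0.0089]), 'grip_force': 0.0, 'grip_width': 0.08705201251640615}
```

View pics/scene0.png

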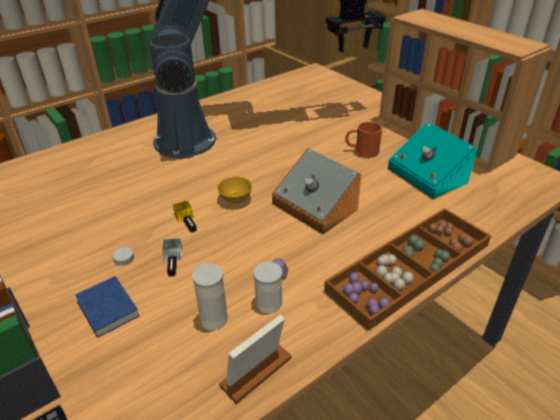

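View pics/top0.png

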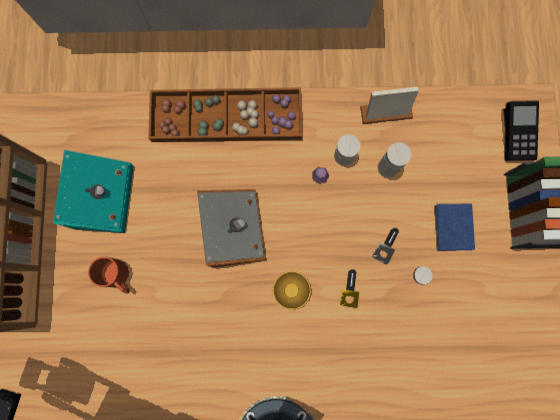

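The top view shows two handle-shaped things. One has an aluminium-grey hub at (384,253) with a black arm to (394,232), and it matches the description. The yellow one at (350,298) is the look-alike. The grey-panel console is at (232,228) and the turquoise one at (95,191) is to be left alone. I'll confirm with one enlarged crop.

```bash
python3 - <<'E'
import cv2,numpy as np
t=cv2.imread("pics/top0.png");s=cv2.imread("pics/scene0.png")
def c(i,x,y,w,h): return cv2.resize(i[y:y+h,x:x+w],(400,300),interpolation=cv2.INTER_CUBIC)
m=np.vstack([np.hstack([c(t,352,222,64,48),c(t,184,184,96,84)]),np.hstack([c(s,140,230,64,48),c(s,266,145,104,84)])])
cv2.imwrite("pics/crop1.png",m)
E
```

```text
(no output)
```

View pics/crop1.png

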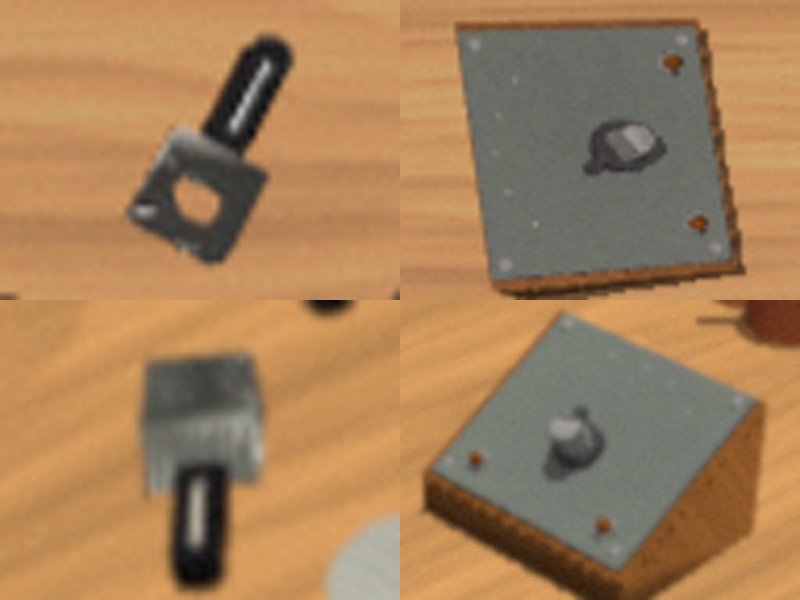

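The crop confirms it: the grey aluminium hub with a black arm, and the grey console. In the top view the lower edge with the lamps faces image right, and the tongue points left and slightly down, so the shaft is at its off stop. Next I measure.

```bash
cat > h.py <<'E'
import numpy as np,cv2
np.set_printoptions(precision=4,suppress=True)
def cast(c,p,z):
    p=np.atleast_2d(p).astype(float);f=c["frame"].shape[0]/2/np.tan(np.radians(float(c["fov_y"]))/2)
    E=c["extrinsics"];d=np.c_[(p[:,0]-c["cx"])/f,(p[:,1]-c["cy"])/f,np.ones(len(p))]@E[:3,:3].T
    return E[:3,3]+d*((np.reshape(z,-1)-E[2,3])/d[:,2])[:,None]
def proj(c,P):
    f=c["frame"].shape[0]/2/np.tan(np.radians(float(c["fov_y"]))/2)
    E=c["extrinsics"];q=(np.atleast_2d(P)-E[:3,3])@E[:3,:3];return q[:,:2]/q[:,2:]*f+[float(c["cx"]),float(c["cy"])]
def load(n): return dict(np.load(n+".npz"))
E
python3 - <<'E'
from h import *
for n,seed in(("top",(215,240)),("scene",(330,180))):
    c=load(n+"0");im=c["frame"];hsv=cv2.cvtColor(im,cv2.COLOR_RGB2HSV);print(n,"seed",hsv[seed[1],seed[0]])
    # panel: greenish grey
    for nm,m,box in(("panel",(hsv[...,0]>60)&(hsv[...,0]<120)&(hsv[...,1]<75)&(hsv[...,2]>60)&(hsv[...,2]<190),(185,180,90,95) if n=="top" else (262,140,105,95)),
               ("hub",(hsv[...,1]<70)&(hsv[...,2]>60),(365,225,40,42) if n=="top" else (158,232,28,32)),
               ("arm",(hsv[...,2]<70),(365,225,40,42) if n=="top" else (158,236,28,42))):
        k=np.zeros(m.shape,np.uint8);x,y,w,h=box;k[y:y+h,x:x+w]=m[y:y+h,x:x+w]*255
        cs=cv2.findContours(k,cv2.RETR_EXTERNAL,cv2.CHAIN_APPROX_NONE)[0];q=max(cs,key=cv2.contourArea);hull=cv2.convexHull(q)
        print(nm,cv2.contourArea(q),"minrect",cv2.boxPoints(cv2.minAreaRect(q)).tolist())
        print("  approx",cv2.approxPolyN(hull,4,ensure_convex=True).reshape(-1,2).tolist() if nm!="arm" else cv2.approxPolyDP(hull,1.2,True).reshape(-1,2).tolist(), cv2.approxPolyDP(hull,1.5,True).reshape(-1,2).tolist())
t=load("top0")["frame"];s=load("scene0")["frame"]
c=lambda i,x,y:cv2.resize(i[y:y+36,x:x+24],(400,600),interpolation=cv2.INTER_NEAREST)
cv2.imwrite("pics/crop2.png",np.hstack([c(t,373,227),c(s,160,237)])[:,:,::-1])
E
```

```text
top seed [ 30   9 108]
panel 0.0 minrect [[242.0, 229.0], [242.0, 229.0], [242.0, 229.0], [242.0, 229.0]]Traceback (most recent call last):
  File "<stdin>", line 11, in <module>
cv2.error: OpenCV(4.12.0) /io/opencv/modules/imgproc/src/approx.cpp:987: error: (-215:Assertion failed) (curve.cols == 1 && curve.rows >= nsides) || (curve.rows == 1 && curve.cols >= nsides) in function 'approxPolyN'
```

```bash
python3 - <<'E'
from h import *
for n in("top","scene"):
    c=load(n+"0");im=c["frame"];hsv=cv2.cvtColor(im,cv2.COLOR_RGB2HSV);S=hsv[...,1];V=hsv[...,2]
    for nm,m,box in(("panel",(S<60)&(V>50),(185,180,90,95) if n=="top" else (262,140,105,95)),
               ("hub",(S<75)&(V>60),(365,225,40,42) if n=="top" else (158,232,28,32)),
               ("arm",(V<60),(365,225,40,42) if n=="top" else (158,236,28,42))):
        k=np.zeros(m.shape,np.uint8);x,y,w,h=box;k[y:y+h,x:x+w]=m[y:y+h,x:x+w]*255
        cs=cv2.findContours(k,cv2.RETR_EXTERNAL,cv2.CHAIN_APPROX_NONE)[0];q=max(cs,key=cv2.contourArea);hull=cv2.convexHull(q)
        print(n,nm,cv2.contourArea(q),"minrect",np.round(cv2.boxPoints(cv2.minAreaRect(q)),1).tolist())
        if nm=="panel":print("  approxN",cv2.approxPolyN(hull,4,ensure_convex=True).reshape(-1,2).tolist())
        print("  dp",cv2.approxPolyDP(hull,1.2,True).reshape(-1,2).tolist())
t=load("top0")["frame"];s=load("scene0")["frame"]
c=lambda i,x,y:cv2.resize(i[y:y+36,x:x+24],(400,600),interpolation=cv2.INTER_NEAREST)
cv2.imwrite("pics/crop2.png",np.hstack([c(t,373,227),c(s,160,237)])[:,:,::-1])
E
```

```text
top panel 3745.0 minrect [[197.5, 193.10000610351562], [254.89999389648438, 186.1999969482422], [263.20001220703125, 255.89999389648438], [205.6999969482422, 262.70001220703125]]
  approxN [[254, 192], [263, 256], [206, 263], [197, 192]]
  dp [[254, 192], [263, 254], [262, 256], [206, 261], [198, 193]]
top hub 129.0 minrect [[371.79998779296875, 256.3999938964844], [379.6000061035156, 240.8000030517578], [394.79998779296875, 248.39999389648438], [387.0, 264.0]]
  dp [[381, 242], [390, 247], [391, 256], [387, 263], [372, 256], [377, 246]]
top arm 102.0 minrect [[384.3999938964844, 243.1999969482422], [392.3999938964844, 227.1999969482422], [398.3999938964844, 230.1999969482422], [390.3999938964844, 246.1999969482422]]
  dp [[396, 229], [397, 233], [390, 246], [385, 242], [391, 230]]
scene panel 3084.0 minrect [[274.3999938964844, 191.8000030517578], [314.0, 139.5], [358.20001220703125, 172.89999389648438], [318.5, 225.1999969482422]]
  approxN [[358, 173], [322, 221], [274, 192], [308, 148]]
  dp [[309, 149], [357, 172], [355, 177], [322, 220], [275, 192]]
scene hub 297.0 minrect [[163.0, 239.0], [181.0, 239.0], [181.0, 260.0], [163.0, 260.0]]
  dp [[179, 239], [181, 246], [180, 258], [164, 260], [164, 240]]
scene arm 113.5 minrect [[168.0, 256.0], [175.0, 256.0], [175.0, 275.0], [168.0, 275.0]]
  dp [[174, 256], [174, 274], [170, 275], [168, 273], [168, 258]]
```

View pics/crop2.png

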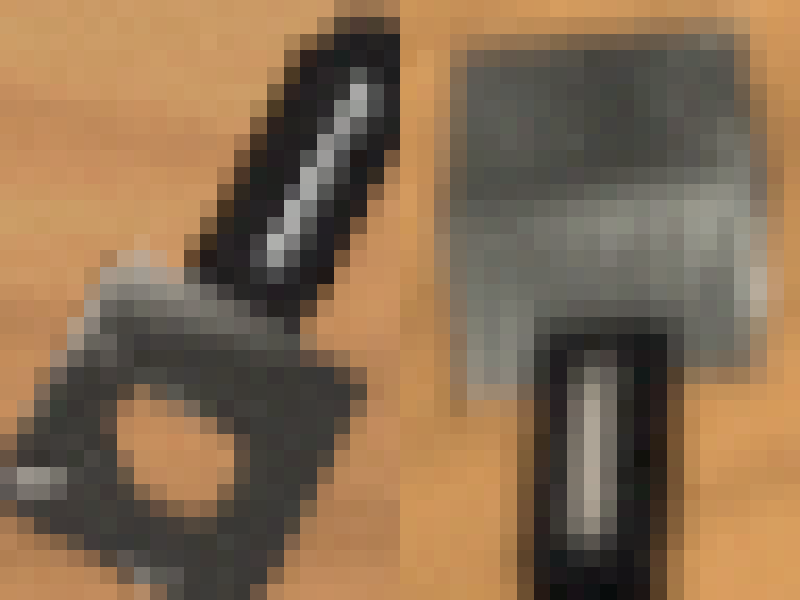

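```bash
python3 - <<'E'
from h import *
def quad(c,box,ini):
    hsv=cv2.cvtColor(c["frame"],cv2.COLOR_RGB2HSV);m=(hsv[...,1]<60)&(hsv[...,2]>50)
    k=np.zeros(m.shape,np.uint8);x,y,w,h=box;k[y:y+h,x:x+w]=m[y:y+h,x:x+w]*255
    q=max(cv2.findContours(k,cv2.RETR_EXTERNAL,cv2.CHAIN_APPROX_NONE)[0],key=cv2.contourArea).reshape(-1,2).astype(float)
    L=[]
    for i in range(4):
        a,b=np.array(ini[i],float),np.array(ini[(i+1)%4],float);u=(b-a)/np.linalg.norm(b-a);n=np.array([-u[1],u[0]])
        s=(q-a)@u;d=(q-a)@n;ok=(s>6)&(s<np.linalg.norm(b-a)-6)&(abs(d)<3)
        v=cv2.fitLine(q[ok].astype(np.float32),cv2.DIST_HUBER,0,.01,.01).ravel();L.append(np.cross([v[2],v[3],1],[v[2]+v[0],v[3]+v[1],1]))
    P=[np.cross(L[i-1],L[i]) for i in range(4)];return np.array([p[:2]/p[2] for p in P])
t=load("top0");s=load("scene0")
# order: low A, low B, up B, up A   (A: scene-left = small world x)
Q={"top":quad(t,(185,180,90,95),[(263,256),(254,192),(197,192),(206,263)]),"scene":quad(s,(262,140,105,95),[(274,192),(322,221),(358,173),(308,148)])}
z=[.04,.04,.123,.123];W={}
for n,c in(("top",t),("scene",s)):
    p=cast(c,Q[n],z);W[n]=p;print(n,Q[n].tolist(),"\n",p,"sides",[np.linalg.norm(p[i]-p[i-1]) for i in range(4)])
def seat(p):
    up=(p[2]+p[3]-p[0]-p[1])/2;up/=np.linalg.norm(up);y=(p[0]+p[3]-p[1]-p[2]);y/=np.linalg.norm(y)
    ang=np.degrees([np.arctan2(up[1],up[0]),np.arctan2(-y[0],y[1])]);c=p.mean(0);return c,ang,up
for n in W:
    c,ang,up=seat(W[n]);o=c-up*.0125;print(n,"panel axis pt",o,"yaw est",ang)
m=(W["top"]+W["scene"])/2;print(seat(m))
# hub: top-view square corners, picked
pt=np.array([(378.9,244.6),(394.6,249.4),(386.9,263.4),(372.4,256.3)]);ph=cast(t,pt,.032);print(ph,ph.mean(0))
# scene hub top face corners picked from crop (offset 160,237)
ps=np.array([(455,40),(745,30),(765,185),(450,205)]);ps=np.c_[ps[:,0]-400,ps[:,1]]/16.667+[159.5,236.5];p2=cast(s,ps,.032);print(p2,p2.mean(0))
# arm axis
a=cast(t,[(373+275/16.67-.5,227+265/16.67-.5),(373+360/16.67-.5,227+75/16.67-.5)],.014);b=cast(s,[(160+195/16.67-.5,237+350/16.67-.5),(160+190/16.67-.5,237+590/16.67-.5)],.014)
for k in(a,b):d=k[1]-k[0];print(k,np.degrees(np.arctan2(d[1],d[0])))
E
```

```text
top [[262.56569455967133, 255.3839148880432], [253.733742380948, 191.50674203927528], [198.04124281436455, 193.2037198601604], [206.0034016023154, 261.66398278701763]] 
 [[0.4713 0.0288 0.04  ]
 [0.6422 0.0508 0.04  ]
 [0.6229 0.185  0.123 ]
 [0.4518 0.1635 0.123 ]] sides [np.float64(0.15945155887875143), np.float64(0.17230696507128956), np.float64(0.15895740363855354), np.float64(0.17243956175556913)]
scene [[274.4634038306322, 192.02632830054378], [322.1939970243573, 219.98354206457134], [357.6220155570158, 172.85564082451768], [308.4564196459856, 148.9261258855369]] 
 [[0.4665 0.0291 0.04  ]
 [0.6387 0.0513 0.04  ]
 [0.6256 0.1805 0.123 ]
 [0.455  0.1586 0.123 ]] sides [np.float64(0.1542211853951135), np.float64(0.17359066815269333), np.float64(0.15407072870489066), np.float64(0.17200495217362674)]
top panel axis pt [0.5486 0.0965 0.075 ] yaw est [98.231  97.2672]
scene panel axis pt [0.5475 0.0944 0.0748] yaw est [95.4231 97.3411]
(array([0.5468, 0.106 , 0.0815]), array([96.8586, 97.3042]), array([-0.1013,  0.842 ,  0.5299]))
[[ 0.4956 -0.2779  0.032 ]
 [ 0.4823 -0.3186  0.032 ]
 [ 0.4459 -0.2966  0.032 ]
 [ 0.465  -0.2594  0.032 ]] [ 0.4722 -0.2881  0.032 ]
[[ 0.4421 -0.2977  0.032 ]
 [ 0.4669 -0.2629  0.032 ]
 [ 0.4989 -0.2768  0.032 ]
 [ 0.4743 -0.3147  0.032 ]] [ 0.4706 -0.288   0.032 ]
[[ 0.5028 -0.3086  0.014 ]
 [ 0.5332 -0.3238  0.014 ]] -26.489076523674782
[[ 0.4959 -0.3056  0.014 ]
 [ 0.539  -0.3288  0.014 ]] -28.239216666421765
```

```bash
cat >> h.py <<'E'
O=np.array([.548,.0955,.075]);YAW=np.radians(97.3)
def shaft(j,O=O,YAW=YAW):
    up=np.array([np.cos(YAW)*np.cos(np.pi/6),np.sin(YAW)*np.cos(np.pi/6),.5]);z=np.array([-np.cos(YAW)*.5,-np.sin(YAW)*.5,np.cos(np.pi/6)])
    y=np.cross(z,up);x=up*np.cos(j)-y*np.sin(j);return np.c_[x,np.cross(z,x),z],O+.008*z
E
python3 - <<'E'
from h import *
R,S=shaft(-.7);a=np.linspace(0,2*np.pi,40)
out=[]
for n,(x,y) in(("top",(222,208)),("scene",(295,165))):
    c=load(n+"0");im=cv2.resize(c["frame"][y:y+36,x:x+36],(400,400),interpolation=cv2.INTER_CUBIC)[:,:,::-1].copy();raw=im.copy();k=400/36
    def P(p): return ((proj(c,p)-[x,y]+.5)*k*16).astype(np.int32)
    d=np.minimum(12*np.cos(a),6.5)/1000;top=S+R@np.array([0,0,.024])+np.outer(d,R[:,0])+np.outer(.012*np.sin(a),R[:,1])
    col=S+np.outer(.0185*np.cos(a),R[:,0])+np.outer(.0185*np.sin(a),R[:,1])
    for q,cl in((top,(0,0,255)),(col,(0,255,0))):cv2.polylines(im,[P(q)],True,cl,1,cv2.LINE_AA,4)
    cv2.polylines(im,[P(np.array([S,S+.03*R[:,0]]))],False,(255,0,0),1,cv2.LINE_AA,4)
    out.append(np.vstack([im]) if 0 else np.hstack([raw,im]))
cv2.imwrite("pics/ov.png",cv2.resize(np.vstack(out),(600,600)))
E
```

```text
(no output)
```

View pics/ov.png

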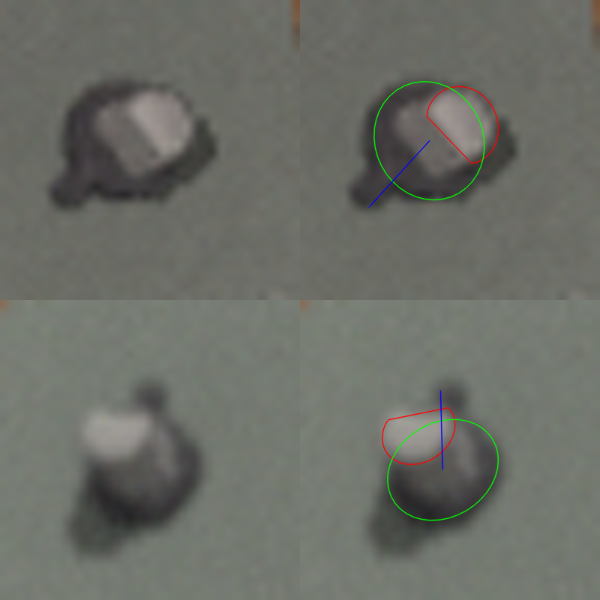

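```bash
python3 - <<'E'
from h import *
R,S=shaft(0);z=R[:,2]
for n,p in(("top",(229.66,230.3)),("scene",(312.5,175.66))):
    c=load(n+"0")
    for h in(.002,.005):
        a,b=cast(c,[p,p],[0,.2]);q0=O+h*z;t=((q0-a)@z)/((b-a)@z);q=a+t*(b-a);v=R.T@(q-q0);print(n,h,"local",v,"joint",np.arctan2(-v[1],v[0]))
E
```

```text
top 0.002 local [0.0198 0.0132 0.    ] joint -0.5901215959144985
top 0.005 local [0.0211 0.0137 0.    ] joint -0.5751716155351101
scene 0.002 local [ 0.0256  0.0198 -0.    ] joint -0.6570819633177661
scene 0.005 local [0.0246 0.0177 0.    ] joint -0.6233323228062604
```

Emit:
{"api": "move_arm", "payload": {
  "commands": [
    {"hand": 8.7,"travel": [-2.73,-2.36,0],"twist": [0,0,0]},
    {"hand": 8.7,"travel": [-2.73,-2.36,0],"twist": [0,0,0]},
    {"hand": 8.7,"travel": [-2.73,-2.36,0],"twist": [0,0,0]},
    {"hand": 8.7,"travel": [-2.73,-2.36,0],"twist": [0,0,0]},
    {"hand": 8.7,"travel": [-2.73,-2.36,0],"twist": [0,0,0]}
  ],
  "force": 20
}}

```text
time: 0.52
position: [0.2669, 0.4506, 0.2361]
tool_rot: [0.134, 0.991, -0.0, -0.0]
ft_force: [0.8, 0.6, 0.7]
grip_width: 0.087
grip_force: 0.0
```

Emit:
{"api": "move_arm", "payload": {
  "commands": [
    {"hand": 8.7,"travel": [-2.73,-2.36,0],"twist": [0,0,0]},
    {"hand": 8.7,"travel": [-2.73,-2.36,0],"twist": [0,0,0]},
    {"hand": 8.7,"travel": [-2.73,-2.36,0],"twist": [0,0,0]},
    {"hand": 8.7,"travel": [-2.73,-2.36,0],"twist": [0,0,0]},
    {"hand": 8.7,"travel": [-2.73,-2.36,0],"twist": [0,0,0]}
  ]
}}

```text
time: 0.93
position: [0.3672, 0.3005, 0.2364]
tool_rot: [0.134, 0.991, -0.0, -0.0]
ft_force: [-0.1, 0.4, -0.1]
grip_width: 0.0871
grip_force: 0.0
```

Emit:
{"api": "move_arm", "payload": {
  "commands": [
    {"hand": 8.7,"travel": [-2.73,-2.36,0],"twist": [0,0,0]},
    {"hand": 8.7,"travel": [-2.73,-2.36,0],"twist": [0,0,0]},
    {"hand": 8.7,"travel": [-2.73,-2.36,0],"twist": [0,0,0]},
    {"hand": 8.7,"travel": [-2.73,-2.36,0],"twist": [0,0,0]},
    {"hand": 8.7,"travel": [-2.73,-2.36,0],"twist": [0,0,0]}
  ]
}}

```text
time: 1.35
position: [0.4673, 0.1503, 0.2363]
tool_rot: [0.135, 0.991, -0.0, -0.0]
ft_force: [1.3, 1.1, 0.7]
grip_width: 0.0872
grip_force: 0.0
```

Emit:
{"api": "move_arm", "payload": {
  "commands": [
    {"hand": 8.7,"travel": [0,0,0],"twist": [0,0,7]},
    {"hand": 8.7,"travel": [0,0,0],"twist": [0,0,7]},
    {"hand": 8.7,"travel": [0,0,0],"twist": [0,0,7]},
    {"hand": 8.7,"travel": [0,0,0],"twist": [0,0,7]},
    {"hand": 8.7,"travel": [0,0,0],"twist": [0,0,7]}
  ]
}}

```text
time: 1.77
position: [0.4666, 0.1518, 0.2362]
tool_rot: [0.429, 0.903, -0.0, -0.0]
ft_force: [-0.3, -0.3, 0.1]
grip_width: 0.0869
grip_force: 0.0
```

Emit:
{"api": "move_arm", "payload": {
  "commands": [
    {"hand": 8.7,"travel": [0,0,0],"twist": [0,0,7]},
    {"hand": 8.7,"travel": [0,0,0],"twist": [0,0,7]},
    {"hand": 8.7,"travel": [0,0,0],"twist": [0,0,7]},
    {"hand": 8.7,"travel": [0,0,0],"twist": [0,0,7]},
    {"hand": 8.7,"travel": [0,0,0],"twist": [0,0,7]}
  ]
}}

```text
time: 2.18
position: [0.4665, 0.152, 0.2362]
tool_rot: [0.681, 0.733, -0.0, -0.0]
ft_force: [-0.4, -0.0, 0.3]
grip_width: 0.087
grip_force: 0.0
```

Emit:
{"api": "move_arm", "payload": {
  "commands": [
    {"hand": 8.7,"travel": [0,0,0],"twist": [0,0,7]},
    {"hand": 8.7,"travel": [0,0,0],"twist": [0,0,7]},
    {"hand": 8.7,"travel": [0,0,0],"twist": [0,0,7]},
    {"hand": 8.7,"travel": [0,0,0],"twist": [0,0,7]},
    {"hand": 8.7,"travel": [0,0,0],"twist": [0,0,3.5]}
  ]
}}

```text
time: 2.6
position: [0.4666, 0.152, 0.2362]
tool_rot: [0.854, 0.521, -0.0, -0.0]
ft_force: [-0.4, 0.6, -0.3]
grip_width: 0.087
grip_force: 0.0
```

Emit:
{"api": "move_arm", "payload": {
  "commands": [
    {"hand": 8.7,"travel": [-3.24,1.72,0],"twist": [0,0,0]},
    {"hand": 8.7,"travel": [-3.24,1.72,0],"twist": [0,0,0]},
    {"hand": 8.7,"travel": [-3.24,1.72,0],"twist": [0,0,0]},
    {"hand": 8.7,"travel": [-3.24,1.72,0],"twist": [0,0,0]},
    {"hand": 8.7,"travel": [-3.24,1.72,0],"twist": [0,0,0]}
  ]
}}

```text
time: 3.02
position: [0.4696, -0.0327, 0.2364]
tool_rot: [0.852, 0.523, -0.0, -0.0]
ft_force: [1.5, 0.9, 0.2]
grip_width: 0.0871
grip_force: 0.0
```

Emit:
{"api": "move_arm", "payload": {
  "commands": [
    {"hand": 8.7,"travel": [-3.24,1.72,0],"twist": [0,0,0]},
    {"hand": 8.7,"travel": [-3.24,1.72,0],"twist": [0,0,0]},
    {"hand": 8.7,"travel": [-3.24,1.72,0],"twist": [0,0,0]},
    {"hand": 8.7,"travel": [-3.24,1.72,0],"twist": [0,0,0]},
    {"hand": 8.7,"travel": [-3.24,1.72,0],"twist": [0,0,0]}
  ]
}}

```text
time: 3.43
position: [0.4727, -0.2164, 0.2363]
tool_rot: [0.853, 0.523, -0.0, -0.0]
ft_force: [0.4, 0.6, 0.5]
grip_width: 0.087
grip_force: 0.0
```

Emit:
{"api": "move_arm", "payload": {
  "commands": [
    {"hand": 8.7,"travel": [-3.24,1.72,0],"twist": [0,0,0]},
    {"hand": 8.7,"travel": [-3.24,1.72,0],"twist": [0,0,0]},
    {"hand": 8.7,"travel": [0,0,4],"twist": [0,0,0]},
    {"hand": 8.7,"travel": [0,0,4],"twist": [0,0,0]},
    {"hand": 8.7,"travel": [0,0,4],"twist": [0,0,0]}
  ]
}}

```text
time: 3.85
position: [0.4746, -0.2894, 0.1156]
tool_rot: [0.853, 0.522, 0.0, 0.001]
ft_force: [0.0, -0.0, 0.3]
grip_width: 0.0869
grip_force: 0.0
```

Emit:
{"api": "move_arm", "payload": {
  "commands": [
    {"hand": 8.7,"travel": [0,0,3],"twist": [0,0,0]},
    {"hand": 8.7,"travel": [0,0,0],"twist": [0,0,0]}
  ]
}}

```text
time: 4.02
position: [0.4708, -0.285, 0.0805]
tool_rot: [0.853, 0.523, -0.002, -0.007]
ft_force: [-0.3, 0.6, 0.4]
grip_width: 0.0866
grip_force: 0.0
```

```bash
python3 - <<'E'
from rig import robot
from h import *
t=robot.camera("top")["frame"];s=robot.camera("scene")["frame"]
c=lambda i,x,y:cv2.resize(i[y:y+96,x:x+64],(400,600),interpolation=cv2.INTER_CUBIC)
cv2.imwrite("pics/c3.png",np.hstack([c(t,352,205),c(s,140,195)])[:,:,::-1])
E
```

```text
(no output)
```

View pics/c3.png

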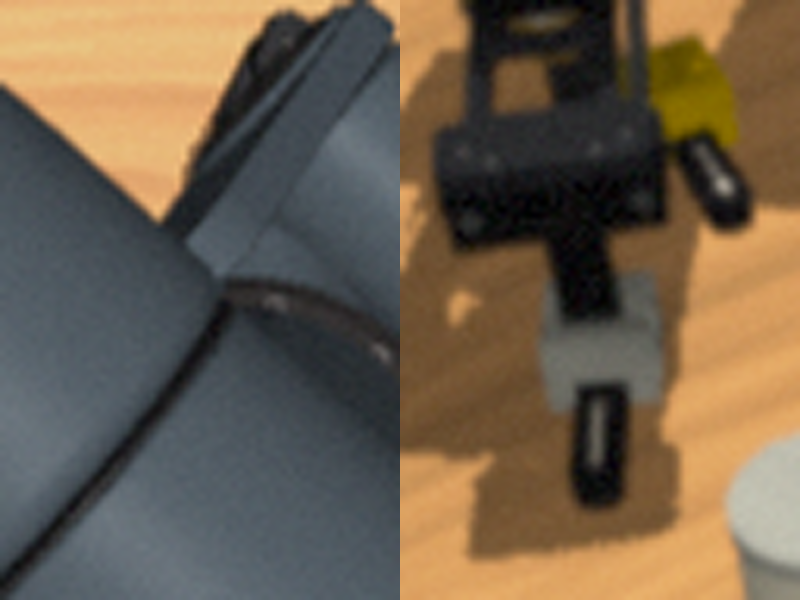

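The scene crop shows the fingers centred above the grey hub, in line with its arm. I'll lower them, squeeze the x sides to centre it, then look at the state.

Emit:
{"api": "move_arm", "payload": {
  "commands": [
    {"hand": 8.7,"travel": [0,0,2.6],"twist": [0,0,0]},
    {"hand": 8.7,"travel": [0,0,2.6],"twist": [0,0,0]},
    {"hand": 8.7,"travel": [0,0,0],"twist": [0,0,0]},
    {"hand": 4.8,"travel": [0,0,0],"twist": [0,0,0]},
    {"hand": 4.8,"travel": [0,0,0],"twist": [0,0,0]}
  ],
  "force": 6
}}

```text
time: 4.53
position: [0.476, -0.2891, 0.0369]
tool_rot: [0.852, 0.523, 0.001, 0.002]
ft_force: [0.4, 0.1, 0.7]
grip_width: 0.0802
grip_force: 0.0
```

Emit:
{"api": "move_arm", "payload": {
  "commands": [
    {"hand": 4.8,"travel": [0,0,0],"twist": [0,0,0]},
    {"hand": 4.8,"travel": [0,0,0],"twist": [0,0,0]},
    {"hand": 4.0,"travel": [0,0,0],"twist": [0,0,0]},
    {"hand": 4.0,"travel": [0,0,0],"twist": [0,0,0]},
    {"hand": 4.0,"travel": [0,0,0],"twist": [0,0,0]}
  ]
}}

```text
time: 4.95
position: [0.4748, -0.2882, 0.035]
tool_rot: [0.852, 0.523, 0.0, 0.0]
ft_force: [0.0, 0.3, -0.2]
grip_width: 0.0484
grip_force: 0.0
```

Emit:
{"api": "move_arm", "payload": {
  "commands": [
    {"hand": 4.0,"travel": [0,0,0],"twist": [0,0,0]},
    {"hand": 4.0,"travel": [0,0,0],"twist": [0,0,0]},
    {"hand": 4.0,"travel": [0,0,0],"twist": [0,0,0]}
  ]
}}

```text
time: 5.2
position: [0.4746, -0.2881, 0.0347]
tool_rot: [0.852, 0.523, 0.0, 0.0]
ft_force: [-0.2, -0.1, 2.7]
grip_width: 0.0425
grip_force: 5.9
```

Emit:
{"api": "move_arm", "payload": {
  "commands": [
    {"hand": 8.7,"travel": [0,0,0],"twist": [0,0,0]},
    {"hand": 8.7,"travel": [0,0,0],"twist": [0,0,0]},
    {"hand": 8.7,"travel": [0,0,0],"twist": [0,0,0]},
    {"hand": 8.7,"travel": [0,0,0],"twist": [0,0,0]},
    {"hand": 8.7,"travel": [0,0,0],"twist": [0,0,0]}
  ]
}}

```text
time: 5.62
position: [0.4745, -0.288, 0.0344]
tool_rot: [0.852, 0.523, -0.0, -0.0]
ft_force: [-0.3, 0.2, 0.3]
grip_width: 0.0685
grip_force: 0.0
```

Emit:
{"api": "move_arm", "payload": {
  "commands": [
    {"hand": 8.7,"travel": [0,0,0],"twist": [0,0,6]},
    {"hand": 8.7,"travel": [0,0,0],"twist": [0,0,6]},
    {"hand": 8.7,"travel": [0,0,0],"twist": [0,0,6]},
    {"hand": 8.7,"travel": [0,0,0],"twist": [0,0,6]},
    {"hand": 8.7,"travel": [0,0,0],"twist": [0,0,6]}
  ]
}}

```text
time: 6.03
position: [0.4746, -0.288, 0.0345]
tool_rot: [0.959, 0.282, -0.0, -0.0]
ft_force: [-0.6, 0.3, 0.6]
grip_width: 0.0863
grip_force: 0.0
```

Emit:
{"api": "move_arm", "payload": {
  "commands": [
    {"hand": 8.7,"travel": [0,0,0],"twist": [0,0,6]},
    {"hand": 8.7,"travel": [0,0,0],"twist": [0,0,6]},
    {"hand": 8.7,"travel": [0,0,0],"twist": [0,0,6]},
    {"hand": 8.7,"travel": [0,0,0],"twist": [0,0,6]},
    {"hand": 8.7,"travel": [0,0,0],"twist": [0,0,6]}
  ]
}}

```text
time: 6.45
position: [0.4746, -0.288, 0.0345]
tool_rot: [1.0, 0.024, -0.0, -0.0]
ft_force: [0.8, 0.7, -0.3]
grip_width: 0.087
grip_force: 0.0
```

Emit:
{"api": "move_arm", "payload": {
  "commands": [
    {"hand": 8.7,"travel": [0,0,0],"twist": [0,0,6]},
    {"hand": 8.7,"travel": [0,0,0],"twist": [0,0,6]},
    {"hand": 8.7,"travel": [0,0,0],"twist": [0,0,6]},
    {"hand": 8.7,"travel": [0,0,0],"twist": [0,0,6]},
    {"hand": 8.7,"travel": [0,0,0],"twist": [0,0,6]}
  ]
}}

```text
time: 6.87
position: [0.4746, -0.288, 0.0345]
tool_rot: [0.972, -0.236, -0.0, -0.0]
ft_force: [0.1, -0.0, 0.1]
grip_width: 0.087
grip_force: 0.0
```

Emit:
{"api": "move_arm", "payload": {
  "commands": [
    {"hand": 8.7,"travel": [0,0,0.7],"twist": [0,0,0]},
    {"hand": 8.7,"travel": [0,0,0.75],"twist": [0,0,0]},
    {"hand": 8.7,"travel": [0,0,0],"twist": [0,0,0]},
    {"hand": 8.7,"travel": [0,0,0],"twist": [0,0,0]},
    {"hand": 8.7,"travel": [0,0,0],"twist": [0,0,0]}
  ]
}}

```text
time: 7.28
position: [0.4744, -0.2879, 0.0197]
tool_rot: [0.973, -0.233, -0.0, -0.0]
ft_force: [-0.2, -1.2, 0.6]
grip_width: 0.087
grip_force: 0.0
```

Grip at 35 N and lift.

Emit:
{"api": "move_arm", "payload": {
  "commands": [
    {"hand": 4.8,"travel": [0,0,0],"twist": [0,0,0]},
    {"hand": 4.8,"travel": [0,0,0],"twist": [0,0,0]},
    {"hand": 4.8,"travel": [0,0,0],"twist": [0,0,0]},
    {"hand": 4.8,"travel": [0,0,0],"twist": [0,0,0]},
    {"hand": 4.8,"travel": [0,0,0],"twist": [0,0,0]}
  ],
  "force": 6
}}

```text
time: 7.7
position: [0.4747, -0.2881, 0.0202]
tool_rot: [0.972, -0.233, 0.0, 0.0]
ft_force: [0.1, -0.4, 0.5]
grip_width: 0.0615
grip_force: 0.0
```

Emit:
{"api": "move_arm", "payload": {
  "commands": [
    {"hand": 4.0,"travel": [0,0,0],"twist": [0,0,0]},
    {"hand": 4.0,"travel": [0,0,0],"twist": [0,0,0]},
    {"hand": 4.0,"travel": [0,0,0],"twist": [0,0,0]},
    {"hand": 4.0,"travel": [0,0,0],"twist": [0,0,0]},
    {"hand": 4.0,"travel": [0,0,0],"twist": [0,0,0]}
  ]
}}

```text
time: 8.12
position: [0.4746, -0.2883, 0.0201]
tool_rot: [0.972, -0.233, 0.0, 0.0]
ft_force: [-1.2, -0.8, 1.2]
grip_width: 0.0432
grip_force: 5.8
```

Emit:
{"api": "move_arm", "payload": {
  "commands": [
    {"hand": 3.5,"travel": [0,0,0],"twist": [0,0,0]},
    {"hand": 3.5,"travel": [0,0,0],"twist": [0,0,0]},
    {"hand": 3.5,"travel": [0,0,-2],"twist": [0,0,0]},
    {"hand": 3.5,"travel": [0,0,-4],"twist": [0,0,0]},
    {"hand": 3.5,"travel": [0,0,-4],"twist": [0,0,0]}
  ],
  "force": 35
}}

```text
time: 8.53
position: [0.4732, -0.2866, 0.1192]
tool_rot: [0.972, -0.233, -0.003, -0.002]
ft_force: [0.8, -0.6, -0.8]
grip_width: 0.0423
grip_force: 34.0
```

Emit:
{"api": "move_arm", "payload": {
  "commands": [
    {"hand": 3.5,"travel": [0,0,-4],"twist": [0,0,0]},
    {"hand": 3.5,"travel": [0,0,-4],"twist": [0,0,0]},
    {"hand": 3.5,"travel": [0,0,-4],"twist": [0,0,0]}
  ]
}}

```text
time: 8.78
position: [0.4739, -0.2872, 0.2415]
tool_rot: [0.972, -0.233, -0.001, -0.001]
ft_force: [0.3, -0.9, -1.8]
grip_width: 0.0427
grip_force: 34.0
```

```bash
cat >> h.py <<'E'
from scipy.spatial.transform import Rotation as Ro
def target(j,h,d=(0,0,0)):
    "TCP pose for handle held (underside 20 mm below TCP) at height h above the seat, shift d in shaft frame"
    R,S=shaft(j);Rt=np.c_[R[:,0],-R[:,1],-R[:,2]];return Rt,S+R@(np.array(d)+[0,0,.0197+h])
def delta(o,Rt,p):
    R=Ro.from_quat(o["tool_rot"]).as_matrix();return R.T@(p-o["position"])*100, np.degrees(Ro.from_matrix(R.T@Rt).as_rotvec())
E
python3 - <<'E'
from rig import robot
from h import *
o=robot.get_obs();print(o["q"],o["position"],o["grip_width"],o["grip_force"])
Rt,p=target(-.62,.07);print(p,Rt);print(delta(o,Rt,p))
R=Ro.from_quat(o["tool_rot"]).as_matrix();print(R)
E
```

```text
[-0.7466  0.4268  1.6052  0.0004  1.1112  1.2944] [ 0.4739 -0.2872  0.2415] 0.04268854441308576 34.03559838581714
[0.5542 0.047  0.1596] [[-0.6659  0.7433 -0.0635]
 [ 0.6253  0.6025  0.4959]
 [ 0.4069  0.2905 -0.866 ]]
(array([ -7.981 , -33.4214,   8.2285]), array([  29.3418,   30.088 , -154.8785]))
[[ 0.8914 -0.4532 -0.001 ]
 [-0.4532 -0.8914  0.0014]
 [-0.0015 -0.0008 -1.    ]]
```

Emit:
{"api": "move_arm", "payload": {
  "commands": [
    {"hand": 3.5,"travel": [-0.72,-3.76,0.15],"twist": [0,0,0]},
    {"hand": 3.5,"travel": [-0.72,-3.76,0.15],"twist": [0,0,0]},
    {"hand": 3.5,"travel": [-0.72,-3.76,0.15],"twist": [0,0,0]},
    {"hand": 3.5,"travel": [-0.72,-3.76,0.15],"twist": [0,0,0]}
  ]
}}

```text
time: 9.12
position: [0.5167, -0.1392, 0.234]
tool_rot: [0.972, -0.234, -0.0, -0.0]
ft_force: [1.4, 0.4, -0.6]
grip_width: 0.0421
grip_force: 34.0
```

Emit:
{"api": "move_arm", "payload": {
  "commands": [
    {"hand": 3.5,"travel": [-0.72,-3.76,0.15],"twist": [0,0,0]},
    {"hand": 3.5,"travel": [-0.72,-3.76,0.15],"twist": [0,0,0]},
    {"hand": 3.5,"travel": [-0.72,-3.76,0.15],"twist": [0,0,0]},
    {"hand": 3.5,"travel": [-0.72,-3.76,0.15],"twist": [0,0,0]}
  ]
}}

```text
time: 9.45
position: [0.5591, 0.0084, 0.2275]
tool_rot: [0.972, -0.233, -0.001, -0.0]
ft_force: [0.4, -0.4, -1.5]
grip_width: 0.0426
grip_force: 34.0
```

Emit:
{"api": "move_arm", "payload": {
  "commands": [
    {"hand": 3.5,"travel": [0,0,0],"twist": [1.22,1.25,-6.45]},
    {"hand": 3.5,"travel": [0,0,0],"twist": [1.22,1.25,-6.45]},
    {"hand": 3.5,"travel": [0,0,0],"twist": [1.22,1.25,-6.45]},
    {"hand": 3.5,"travel": [0,0,0],"twist": [1.22,1.25,-6.45]},
    {"hand": 3.5,"travel": [0,0,0],"twist": [1.22,1.25,-6.45]}
  ]
}}

```text
time: 9.87
position: [0.5587, 0.0071, 0.2275]
tool_rot: [0.996, 0.05, 0.064, -0.039]
ft_force: [-0.5, 0.4, -2.1]
grip_width: 0.0427
grip_force: 34.0
```

Emit:
{"api": "move_arm", "payload": {
  "commands": [
    {"hand": 3.5,"travel": [0,0,0],"twist": [1.22,1.25,-6.45]},
    {"hand": 3.5,"travel": [0,0,0],"twist": [1.22,1.25,-6.45]},
    {"hand": 3.5,"travel": [0,0,0],"twist": [1.22,1.25,-6.45]},
    {"hand": 3.5,"travel": [0,0,0],"twist": [1.22,1.25,-6.45]},
    {"hand": 3.5,"travel": [0,0,0],"twist": [1.22,1.25,-6.45]}
  ]
}}

```text
time: 10.28
position: [0.5587, 0.0067, 0.2276]
tool_rot: [0.935, 0.325, 0.124, -0.075]
ft_force: [0.5, 1.0, -2.0]
grip_width: 0.0427
grip_force: 34.0
```

Emit:
{"api": "move_arm", "payload": {
  "commands": [
    {"hand": 3.5,"travel": [0,0,0],"twist": [1.22,1.25,-6.45]},
    {"hand": 3.5,"travel": [0,0,0],"twist": [1.22,1.25,-6.45]},
    {"hand": 3.5,"travel": [0,0,0],"twist": [1.22,1.25,-6.45]},
    {"hand": 3.5,"travel": [0,0,0],"twist": [1.22,1.25,-6.45]},
    {"hand": 3.5,"travel": [0,0,0],"twist": [1.22,1.25,-6.45]}
  ]
}}

```text
time: 10.7
position: [0.5588, 0.0064, 0.2276]
tool_rot: [0.795, 0.573, 0.172, -0.104]
ft_force: [-0.1, 0.4, -1.0]
grip_width: 0.0426
grip_force: 34.0
```

Emit:
{"api": "move_arm", "payload": {
  "commands": [
    {"hand": 3.5,"travel": [0,0,0],"twist": [1.22,1.25,-6.45]},
    {"hand": 3.5,"travel": [0,0,0],"twist": [1.22,1.25,-6.45]},
    {"hand": 3.5,"travel": [0,0,0],"twist": [1.22,1.25,-6.45]},
    {"hand": 3.5,"travel": [0,0,0],"twist": [1.22,1.25,-6.45]},
    {"hand": 3.5,"travel": [0,0,0],"twist": [1.22,1.25,-6.45]}
  ]
}}

```text
time: 11.12
position: [0.559, 0.0062, 0.2275]
tool_rot: [0.587, 0.773, 0.206, -0.124]
ft_force: [0.3, -0.4, -1.4]
grip_width: 0.0427
grip_force: 34.0
```

Emit:
{"api": "move_arm", "payload": {
  "commands": [
    {"hand": 3.5,"travel": [0,0,0],"twist": [1.22,1.25,-6.45]},
    {"hand": 3.5,"travel": [0,0,0],"twist": [1.22,1.25,-6.45]},
    {"hand": 3.5,"travel": [0,0,0],"twist": [1.22,1.25,-6.45]},
    {"hand": 3.5,"travel": [0,0,0],"twist": [1.22,1.25,-6.45]},
    {"hand": 3.5,"travel": [0,0,0],"twist": [0,0,0]}
  ]
}}

```text
time: 11.53
position: [0.5603, 0.0059, 0.2273]
tool_rot: [0.386, 0.886, 0.221, -0.132]
ft_force: [0.4, -0.2, -2.3]
grip_width: 0.0423
grip_force: 34.0
```

```bash
python3 - <<'E'
from rig import robot
from h import *
o=robot.get_obs();print(o["q"],o["position"],o["grip_width"],o["ft_force"])
for h in(.15,.03):Rt,p=target(-.62,h);print(p,delta(o,Rt,p))
E
```

```text
[-0.4217  0.5446  1.5581  0.4498  1.3526 -1.3389] [0.5603 0.0059 0.2273] 0.042318208569681326 [ 0.3566 -0.1621 -2.2774]
[0.5593 0.0074 0.2289] (array([ 0.2198,  0.0619, -0.0605]), array([-0.0823,  0.1513,  0.0329]))
[0.5517 0.0669 0.125 ] (array([ 0.2515,  0.0791, 11.9395]), array([-0.0823,  0.1513,  0.0329]))
```

Emit:
{"api": "move_arm", "payload": {
  "commands": [
    {"hand": 3.5,"travel": [0.25,0.08,3.8],"twist": [0,0,0]},
    {"hand": 3.5,"travel": [0,0,3.8],"twist": [0,0,0]},
    {"hand": 3.5,"travel": [0,0,3.6],"twist": [0,0,0]},
    {"hand": 3.5,"travel": [0,0,0],"twist": [0,0,0]},
    {"hand": 3.5,"travel": [0,0,0],"twist": [0,0,0]}
  ]
}}

```text
time: 11.95
position: [0.5498, 0.0648, 0.1308]
tool_rot: [0.388, 0.885, 0.221, -0.135]
ft_force: [1.0, -0.4, -0.4]
grip_width: 0.0426
grip_force: 34.0
```

```bash
python3 - <<'E'
from rig import robot
from h import *
o=robot.get_obs();print(o["position"],o["ft_force"])
Rt,p=target(-.62,.03);print(delta(o,Rt,p))
R=Ro.from_quat(o["tool_rot"]).as_matrix()
out=[];a=np.linspace(0,2*np.pi,60);d=np.minimum(12*np.cos(a),6.5)/1000;Rs,S=shaft(-.62)
top=S+Rs@np.array([0,0,.024])+np.outer(d,Rs[:,0])+np.outer(.012*np.sin(a),Rs[:,1])
col=S+np.outer(.0185*np.cos(a),Rs[:,0])+np.outer(.0185*np.sin(a),Rs[:,1])
sq=lambda zz:o["position"]+(np.array([[21,21,zz],[21,-21,zz],[-21,-21,zz],[-21,21,zz]])/1000)@R.T
for n,x,y in(("top",205,180),("scene",285,135)):
    c=robot.camera(n);np.savez(n+"1.npz",**c);im=cv2.resize(c["frame"][y:y+60,x:x+80],(400,300),interpolation=cv2.INTER_CUBIC)[:,:,::-1].copy();raw=im.copy()
    P=lambda p:((proj(c,p)-[x,y]+.5)*5*16).astype(np.int32)
    for q,cl in((top,(0,0,255)),(col,(0,255,0)),(sq(19.7),(255,255,0)),(sq(-12.3),(255,0,255))):cv2.polylines(im,[P(q)],True,cl,1,cv2.LINE_AA,4)
    out.append(np.hstack([raw,im]))
cv2.imwrite("pics/ov2.png",np.vstack(out))
E
```

```text
[0.5498 0.0648 0.1308] [ 1.0001 -0.3747 -0.3616]
(array([-0.2316,  0.1021,  0.5979]), array([-0.1781, -0.0824, -0.2526]))
```

View pics/ov2.png

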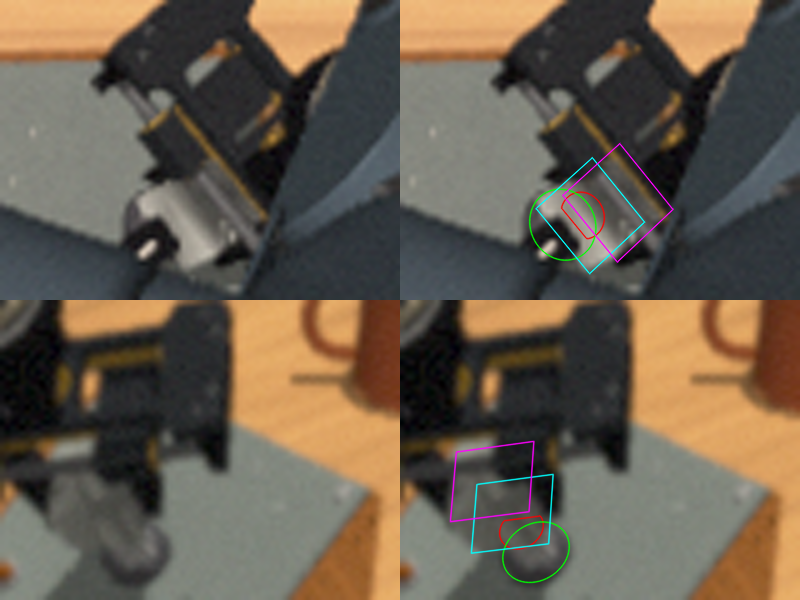

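The overlays agree with the observed collar to within about a pixel, so the handle hovers on the axis. I'll let it settle and then correct.

Emit:
{"api": "move_arm", "payload": {
  "commands": [
    {"hand": 3.5,"travel": [0,0,0],"twist": [0,0,0]},
    {"hand": 3.5,"travel": [0,0,0],"twist": [0,0,0]},
    {"hand": 3.5,"travel": [0,0,0],"twist": [0,0,0]},
    {"hand": 3.5,"travel": [0,0,0],"twist": [0,0,0]}
  ]
}}

```text
time: 12.38
position: [0.5522, 0.0628, 0.133]
tool_rot: [0.388, 0.885, 0.221, -0.131]
ft_force: [-0.3, -0.5, -2.3]
grip_width: 0.0424
grip_force: 34.0
```

```bash
cat > st.py <<'E'
from rig import robot
from h import *
import sys
j=float(sys.argv[1]) if len(sys.argv)>1 else -.62
o=robot.get_obs();R=Ro.from_quat(o["tool_rot"]).as_matrix();Rt,p=target(j,0)
print("q",o["q"],"t",o["time"]);print("to seat",*delta(o,Rt,p));print("F tool",R.T@o["ft_force"],"M tool",R.T@o["moment"],"grip",o["grip_width"],o["grip_force"])
E
python3 st.py
```

```text
q [-0.3352  0.6593  1.6738  0.52    1.1143 -1.3862] t 12.3833
to seat [-0.0198 -0.0336  3.9027] [ 0.0217  0.2662 -0.0761]
F tool [-1.066  -1.1696  1.8091] M tool [ 0.2492 -0.4078 -0.022 ] grip 0.042401099472070686 34.02701791928848
```

Emit:
{"api": "move_arm", "payload": {
  "commands": [
    {"hand": 3.5,"travel": [-0.02,-0.03,0.6],"twist": [0,0,0]},
    {"hand": 3.5,"travel": [0,0,0.6],"twist": [0,0,0]},
    {"hand": 3.5,"travel": [0,0,0.2],"twist": [0,0,0]},
    {"hand": 3.5,"travel": [0,0,0.2],"twist": [0,0,0]},
    {"hand": 3.5,"travel": [0,0,0],"twist": [0,0,0]}
  ]
}}

```text
time: 12.8
position: [0.55, 0.0716, 0.1175]
tool_rot: [0.387, 0.885, 0.221, -0.133]
ft_force: [0.4, -0.5, -2.0]
grip_width: 0.0425
grip_force: 34.0
```

```bash
python3 st.py
```

```text
q [-0.3217  0.6826  1.6873  0.5334  1.0813 -1.3966] t 12.8
to seat [-0.0977  0.0645  2.1065] [-0.0845  0.0752 -0.1021]
F tool [-1.3849 -0.5841  1.4436] M tool [ 0.2948 -0.4145  0.0138] grip 0.042461418465526125 34.02701571685611
```

Emit:
{"api": "move_arm", "payload": {
  "commands": [
    {"hand": 3.5,"travel": [0,0,0.1],"twist": [0,0,0]},
    {"hand": 3.5,"travel": [0,0,0.1],"twist": [0,0,0]},
    {"hand": 3.5,"travel": [0,0,0],"twist": [0,0,0]}
  ]
}}

```text
time: 13.05
position: [0.5504, 0.0721, 0.1163]
tool_rot: [0.387, 0.885, 0.221, -0.132]
ft_force: [1.2, -0.5, -1.3]
grip_width: 0.0424
grip_force: 34.0
```

```bash
python3 st.py
```

```text
q [-0.3206  0.6843  1.688   0.535   1.0774 -1.3978] t 13.05
to seat [-0.057   0.0346  1.9783] [-0.0439  0.1485 -0.0837]
F tool [-1.6292  0.2482  0.7874] M tool [ 0.2978 -0.3999  0.0414] grip 0.042433400228302956 34.02711947172065
```

Emit:
{"api": "move_arm", "payload": {
  "commands": [
    {"hand": 3.5,"travel": [0,0,0.15],"twist": [0,0,0]},
    {"hand": 3.5,"travel": [0,0,0.15],"twist": [0,0,0]},
    {"hand": 3.5,"travel": [0,0,0],"twist": [0,0,0]},
    {"hand": 3.5,"travel": [0,0,0],"twist": [0,0,0]}
  ]
}}

```text
time: 13.38
position: [0.5501, 0.0736, 0.1137]
tool_rot: [0.387, 0.885, 0.221, -0.132]
ft_force: [-0.6, 0.1, -1.9]
grip_width: 0.0425
grip_force: 34.0
```

```bash
python3 st.py
```

```text
q [-0.3182  0.6881  1.6901  0.5376  1.0715 -1.3996] t 13.3833
to seat [-0.061   0.0389  1.683 ] [-0.0452  0.1476 -0.0873]
F tool [-0.2897 -0.8956  1.709 ] M tool [ 0.3029 -0.4265  0.0506] grip 0.0425247093231023 34.027105153072625
```

Emit:
{"api": "move_arm", "payload": {
  "commands": [
    {"hand": 3.5,"travel": [0,0,0.15],"twist": [0,0,0]},
    {"hand": 3.5,"travel": [0,0,0.15],"twist": [0,0,0]},
    {"hand": 3.5,"travel": [0,0,0],"twist": [0,0,0]},
    {"hand": 3.5,"travel": [0,0,0],"twist": [0,0,0]}
  ]
}}

```text
time: 13.72
position: [0.5499, 0.0751, 0.1111]
tool_rot: [0.387, 0.885, 0.221, -0.132]
ft_force: [0.0, -0.4, -1.0]
grip_width: 0.0424
grip_force: 34.0
```

```bash
python3 st.py
```

```text
q [-0.3158  0.6922  1.6922  0.5402  1.0655 -1.4015] t 13.7167
to seat [-0.0642  0.043   1.3761] [-0.0507  0.1378 -0.0889]
F tool [-0.6664 -0.4857  0.6917] M tool [ 0.261  -0.3681 -0.0024] grip 0.042437899132380545 34.02722410886781
```

Emit:
{"api": "move_arm", "payload": {
  "commands": [
    {"hand": 3.5,"travel": [0,0,0.25],"twist": [0,0,0]},
    {"hand": 3.5,"travel": [0,0,0.25],"twist": [0,0,0]},
    {"hand": 3.5,"travel": [0,0,0],"twist": [0,0,0]},
    {"hand": 3.5,"travel": [0,0,0],"twist": [0,0,0]}
  ]
}}

```text
time: 14.05
position: [0.5495, 0.0776, 0.1066]
tool_rot: [0.387, 0.885, 0.221, -0.132]
ft_force: [-0.6, 0.2, -3.1]
grip_width: 0.0423
grip_force: 34.0
```

```bash
python3 st.py
```

```text
q [-0.3117  0.699   1.6956  0.5447  1.0555 -1.4047] t 14.05
to seat [-0.0682  0.0479  0.8635] [-0.0568  0.1289 -0.0923]
F tool [-0.7397 -1.2018  2.7752] M tool [ 0.2633 -0.4382 -0.0011] grip 0.0422811393560143 34.027020887006074
```

Emit:
{"api": "move_arm", "payload": {
  "commands": [
    {"hand": 3.5,"travel": [0,0,0.2],"twist": [0,0,0]},
    {"hand": 3.5,"travel": [0,0,0.2],"twist": [0,0,0]},
    {"hand": 3.5,"travel": [0,0,0],"twist": [0,0,0]},
    {"hand": 3.5,"travel": [0,0,0],"twist": [0,0,0]}
  ]
}}

```text
time: 14.38
position: [0.5493, 0.0796, 0.1032]
tool_rot: [0.387, 0.885, 0.221, -0.132]
ft_force: [0.6, -0.3, -1.0]
grip_width: 0.0424
grip_force: 34.0
```

```bash
python3 st.py
```

```text
q [-0.3085  0.7042  1.698   0.5483  1.0476 -1.4073] t 14.3833
to seat [-0.0636  0.0406  0.4722] [-0.0525  0.1415 -0.0849]
F tool [-0.9686 -0.0412  0.7366] M tool [ 0.2844 -0.3889 -0.0243] grip 0.0423536576243005 34.027229146740865
```

Emit:
{"api": "move_arm", "payload": {
  "commands": [
    {"hand": 3.5,"travel": [0,0,0.15],"twist": [0,0,0]},
    {"hand": 3.5,"travel": [0,0,0.15],"twist": [0,0,0]},
    {"hand": 3.5,"travel": [0,0,0],"twist": [0,0,0]}
  ]
}}

```text
time: 14.63
position: [0.549, 0.0811, 0.1006]
tool_rot: [0.387, 0.885, 0.221, -0.132]
ft_force: [-0.0, 0.0, -1.6]
grip_width: 0.0425
grip_force: 34.0
```

```bash
python3 st.py
```

```text
q [-0.306   0.7084  1.7001  0.5512  1.0416 -1.4093] t 14.6333
to seat [-0.0711  0.0465  0.1624] [-0.0552  0.1324 -0.0887]
F tool [-0.5889 -0.4675  1.3769] M tool [ 0.2526 -0.4146  0.0846] grip 0.042521503839970706 34.02698178542778
```

Emit:
{"api": "move_arm", "payload": {
  "commands": [
    {"hand": 3.5,"travel": [0,0,0.1],"twist": [0,0,0]},
    {"hand": 3.5,"travel": [0,0,0.05],"twist": [0,0,0]},
    {"hand": 3.5,"travel": [0,0,0],"twist": [0,0,0]}
  ]
}}

```text
time: 14.88
position: [0.5491, 0.0818, 0.0994]
tool_rot: [0.387, 0.885, 0.221, -0.132]
ft_force: [0.4, 0.2, -1.2]
grip_width: 0.0425
grip_force: 34.0
```

```bash
python3 st.py
```

```text
q [-0.3049  0.7103  1.7008  0.5526  1.0387 -1.4103] t 14.8833
to seat [-0.058   0.0376  0.0287] [-0.0437  0.1484 -0.0861]
F tool [-0.6092  0.087   1.1037] M tool [ 0.2601 -0.4113  0.0221] grip 0.042474573498287906 34.027194931550184
```

Emit:
{"api": "move_arm", "payload": {
  "commands": [
    {"hand": 3.5,"travel": [0,0,0.05],"twist": [0,0,0]},
    {"hand": 3.5,"travel": [0,0,0],"twist": [0,0,0]}
  ]
}}

```text
time: 15.05
position: [0.5492, 0.0818, 0.0992]
tool_rot: [0.387, 0.885, 0.221, -0.132]
ft_force: [-0.4, -1.4, 0.7]
grip_width: 0.0426
grip_force: 34.0
```

```bash
python3 st.py
```

```text
q [-0.3048  0.7105  1.7008  0.5529  1.0382 -1.4106] t 15.05
to seat [-0.0484  0.0301  0.0148] [-0.035   0.1656 -0.0733]
F tool [-0.3385 -0.9035 -1.2403] M tool [ 0.3202 -0.3208 -0.0283] grip 0.042628234465795146 34.02262687115581
```

Emit:
{"api": "move_arm", "payload": {
  "commands": [
    {"hand": 3.5,"travel": [0,0,0.05],"twist": [0,0,0]},
    {"hand": 3.5,"travel": [0,0,0.05],"twist": [0,0,0]},
    {"hand": 3.5,"travel": [0,0,0],"twist": [0,0,0]},
    {"hand": 3.5,"travel": [0,0,0],"twist": [0,0,0]}
  ]
}}

```text
time: 15.38
position: [0.5493, 0.0819, 0.0991]
tool_rot: [0.387, 0.885, 0.221, -0.132]
ft_force: [-1.0, -4.2, 4.9]
grip_width: 0.0424
grip_force: 34.1
```

```bash
python3 st.py
```

```text
q [-0.3047  0.7105  1.701   0.5532  1.0376 -1.4112] t 15.3833
to seat [-0.0452  0.0271  0.0059] [-0.0227  0.1851 -0.0522]
F tool [ 0.005  -1.7944 -6.2313] M tool [ 0.5824 -0.0443  0.035 ] grip 0.04241299757524542 34.06647871757741
```

Contact came at the expected seat height, so the handle is home. Now I turn clockwise, which is +z twist looking down the shaft.

Emit:
{"api": "move_arm", "payload": {
  "commands": [
    {"hand": 3.5,"travel": [0,0,0],"twist": [0,0,3]},
    {"hand": 3.5,"travel": [0,0,0],"twist": [0,0,3]},
    {"hand": 3.5,"travel": [0,0,0],"twist": [0,0,3]},
    {"hand": 3.5,"travel": [0,0,0],"twist": [0,0,3]},
    {"hand": 3.5,"travel": [0,0,0],"twist": [0,0,3]}
  ]
}}

```text
time: 15.8
position: [0.5483, 0.0823, 0.0994]
tool_rot: [0.5, 0.827, 0.202, -0.161]
ft_force: [-3.7, -4.3, 9.0]
grip_width: 0.0423
grip_force: 33.8
```

```bash
python3 st.py
```

```text
q [-0.3046  0.71    1.7019  0.5528  1.0396 -1.1473] t 15.8
to seat [-0.1285  0.1004  0.0029] [ -0.0655   0.0618 -15.1618]
F tool [ 2.5289 -3.5303 -9.6807] M tool [ 0.6942  0.1296 -0.0767] grip 0.042331793102559696 33.82717651227722
```

Emit:
{"api": "move_arm", "payload": {
  "commands": [
    {"hand": 3.5,"travel": [0,0,0],"twist": [0,0,4]},
    {"hand": 3.5,"travel": [0,0,0],"twist": [0,0,4]},
    {"hand": 3.5,"travel": [0,0,0],"twist": [0,0,4]},
    {"hand": 3.5,"travel": [0,0,0],"twist": [0,0,4]},
    {"hand": 3.5,"travel": [0,0,0],"twist": [0,0,4]}
  ]
}}

```text
time: 16.22
position: [0.5483, 0.0825, 0.0996]
tool_rot: [0.636, 0.727, 0.171, -0.194]
ft_force: [-4.0, -3.2, 9.7]
grip_width: 0.0427
grip_force: 33.8
```

```bash
python3 st.py
```

```text
q [-0.3044  0.7099  1.7019  0.5531  1.0398 -0.7974] t 16.2167
to seat [-0.1087  0.1359  0.0039] [ -0.0438   0.0567 -35.2101]
F tool [ 2.5095 -4.3755 -9.753 ] M tool [ 0.6593 -0.09   -0.1903] grip 0.04268381031719598 33.811433679802576
```

Emit:
{"api": "move_arm", "payload": {
  "commands": [
    {"hand": 3.5,"travel": [0,0,0],"twist": [0,0,4]},
    {"hand": 3.5,"travel": [0,0,0],"twist": [0,0,4]},
    {"hand": 3.5,"travel": [0,0,0],"twist": [0,0,4]},
    {"hand": 3.5,"travel": [0,0,0],"twist": [0,0,4]},
    {"hand": 3.5,"travel": [0,0,0],"twist": [0,0,4]}
  ]
}}

```text
time: 16.63
position: [0.5485, 0.0825, 0.0995]
tool_rot: [0.753, 0.605, 0.135, -0.22]
ft_force: [-3.3, -2.7, 8.8]
grip_width: 0.0428
grip_force: 33.8
```

```bash
python3 st.py
```

```text
q [-0.3043  0.71    1.7017  0.5534  1.0396 -0.4484] t 16.6333
to seat [-0.0612  0.1464  0.0021] [ -0.0141   0.0679 -55.2109]
F tool [ 1.046  -4.2285 -8.7933] M tool [ 0.5874 -0.2783 -0.129 ] grip 0.04280662028996209 33.8176698506868
```

Emit:
{"api": "move_arm", "payload": {
  "commands": [
    {"hand": 3.5,"travel": [0,0,0],"twist": [0,0,4]},
    {"hand": 3.5,"travel": [0,0,0],"twist": [0,0,4]},
    {"hand": 3.5,"travel": [0,0,0],"twist": [0,0,4]},
    {"hand": 3.5,"travel": [0,0,0],"twist": [0,0,4]},
    {"hand": 3.5,"travel": [0,0,0],"twist": [0,0,3]}
  ]
}}

```text
time: 17.05
position: [0.5486, 0.0825, 0.0995]
tool_rot: [0.842, 0.473, 0.097, -0.239]
ft_force: [-2.8, -2.3, 7.6]
grip_width: 0.0424
grip_force: 33.8
```

```bash
python3 st.py
```

```text
q [-0.3043  0.71    1.7015  0.5536  1.0394 -0.117 ] t 17.05
to seat [-0.0186  0.1437  0.0029] [  0.0194   0.0778 -74.1978]
F tool [-0.2515 -3.7434 -7.5256] M tool [ 0.5054 -0.4612 -0.0585] grip 0.042389583709246045 33.839404926256975
```

Emit:
{"api": "move_arm", "payload": {
  "commands": [
    {"hand": 3.5,"travel": [0,0,0],"twist": [0,0,2]},
    {"hand": 3.5,"travel": [0,0,0],"twist": [0,0,2]},
    {"hand": 3.5,"travel": [0,0,0],"twist": [0,0,2]}
  ]
}}

```text
time: 17.3
position: [0.5487, 0.0825, 0.0995]
tool_rot: [0.866, 0.429, 0.084, -0.244]
ft_force: [-1.6, -3.7, 7.2]
grip_width: 0.0425
grip_force: 33.9
```

```bash
python3 st.py
```

```text
q [-0.3043  0.7101  1.7015  0.5537  1.0393 -0.0137] t 17.3
to seat [-0.0051  0.1382  0.0044] [  0.0334   0.0775 -80.1219]
F tool [-1.014  -1.8318 -7.937 ] M tool [ 0.4014 -0.5311 -0.1258] grip 0.042501584822433665 33.85406342727947
```

Turned 80°, with the moment still at friction level. I'll continue gently to the stop.

Emit:
{"api": "move_arm", "payload": {
  "commands": [
    {"hand": 3.5,"travel": [0,0,0],"twist": [0,0,2]},
    {"hand": 3.5,"travel": [0,0,0],"twist": [0,0,2]},
    {"hand": 3.5,"travel": [0,0,0],"twist": [0,0,0]}
  ]
}}

```text
time: 17.55
position: [0.5489, 0.0825, 0.0995]
tool_rot: [0.88, 0.398, 0.076, -0.247]
ft_force: [-2.5, -3.0, 8.0]
grip_width: 0.0425
grip_force: 34.0
```

```bash
python3 st.py
```

```text
q [-0.3043  0.7101  1.7014  0.5538  1.039   0.0557] t 17.55
to seat [-0.0025  0.1251  0.0034] [  0.0557   0.0834 -84.0982]
F tool [-1.0568 -3.1668 -8.2862] M tool [ 0.3521 -0.4717  0.0898] grip 0.042484980341097496 34.03313414863078
```

Emit:
{"api": "move_arm", "payload": {
  "commands": [
    {"hand": 3.5,"travel": [0,0,0],"twist": [0,0,2]},
    {"hand": 3.5,"travel": [0,0,0],"twist": [0,0,0]},
    {"hand": 3.5,"travel": [0,0,0],"twist": [0,0,0]}
  ]
}}

```text
time: 17.8
position: [0.549, 0.0824, 0.0994]
tool_rot: [0.887, 0.384, 0.072, -0.248]
ft_force: [-2.4, -3.0, 6.3]
grip_width: 0.0425
grip_force: 33.8
```

```bash
python3 st.py
```

```text
q [-0.3042  0.7102  1.7011  0.5537  1.0387  0.0892] t 17.8
to seat [-0.0043  0.1047  0.0043] [  0.0782   0.104  -86.0062]
F tool [-1.6109 -2.3277 -6.809 ] M tool [ 0.25   -0.4973 -0.1307] grip 0.042524583949259204 33.78706167190103
```

Emit:
{"api": "move_arm", "payload": {
  "commands": [
    {"hand": 3.5,"travel": [0,0,0],"twist": [0,0,1.5]},
    {"hand": 3.5,"travel": [0,0,0],"twist": [0,0,0]},
    {"hand": 3.5,"travel": [0,0,0],"twist": [0,0,0]}
  ]
}}

```text
time: 18.05
position: [0.5489, 0.0824, 0.0994]
tool_rot: [0.891, 0.372, 0.069, -0.249]
ft_force: [-1.5, -3.4, 7.6]
grip_width: 0.0425
grip_force: 33.7
```

```bash
python3 st.py
```

```text
q [-0.3042  0.7102  1.7011  0.5533  1.0388  0.1148] t 18.05
to seat [0.009  0.1097 0.0023] [  0.0578   0.1156 -87.4628]
F tool [-0.8904 -2.0031 -8.1597] M tool [ 0.3081 -0.5368 -0.2564] grip 0.04246668267704806 33.70332403414068
```

Emit:
{"api": "move_arm", "payload": {
  "commands": [
    {"hand": 3.5,"travel": [0,0,0],"twist": [0,0,1.5]},
    {"hand": 3.5,"travel": [0,0,0],"twist": [0,0,0]},
    {"hand": 3.5,"travel": [0,0,0],"twist": [0,0,0]}
  ]
}}

```text
time: 18.3
position: [0.5492, 0.0825, 0.0995]
tool_rot: [0.896, 0.361, 0.066, -0.249]
ft_force: [-1.8, -2.9, 7.2]
grip_width: 0.042
grip_force: 34.2
```

```bash
python3 st.py
```

```text
q [-0.3041  0.7102  1.701   0.5539  1.0386  0.1411] t 18.3
to seat [-0.0147  0.1039  0.0027] [  0.0939   0.0985 -88.971 ]
F tool [-0.912  -2.3286 -7.5655] M tool [ 0.2512 -0.4079 -0.2476] grip 0.04204046786296113 34.18952813326541
```

Emit:
{"api": "move_arm", "payload": {
  "commands": [
    {"hand": 3.5,"travel": [0,0,0],"twist": [0,0,2]},
    {"hand": 3.5,"travel": [0,0,0],"twist": [0,0,0]},
    {"hand": 3.5,"travel": [0,0,0],"twist": [0,0,0]}
  ]
}}

```text
time: 18.55
position: [0.5493, 0.0826, 0.0995]
tool_rot: [0.902, 0.345, 0.062, -0.251]
ft_force: [-1.3, -1.9, 6.6]
grip_width: 0.0421
grip_force: 34.8
```

```bash
python3 st.py; python3 - <<'E'
from rig import robot
from h import *
c=lambda i,x,y:cv2.resize(i[y:y+84,x:x+112],(400,300),interpolation=cv2.INTER_CUBIC)
t=robot.camera("top")["frame"];s=robot.camera("scene")["frame"]
cv2.imwrite("pics/c5.png",np.hstack([c(t,184,178),c(s,264,140)])[:,:,::-1])
E
```

```text
q [-0.3039  0.7102  1.7008  0.5543  1.0386  0.1758] t 18.55
to seat [-0.0323  0.1047  0.0005] [  0.1109   0.0854 -90.9594]
F tool [-0.2241 -2.3158 -6.5905] M tool [ 0.2119 -0.3743 -0.3604] grip 0.042068154830174995 34.81688137289893
```

View pics/c5.png

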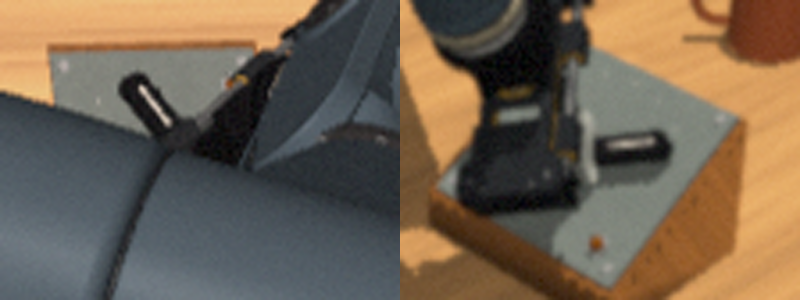

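The handle's arm now points up-slope to the right, about 80° from where it began. The moment has climbed to three times friction, so the stop is reached. I'll ease off, release and back out along the axis.

Emit:
{"api": "move_arm", "payload": {
  "commands": [
    {"hand": 3.5,"travel": [0,0,0],"twist": [0,0,-2]},
    {"hand": 3.5,"travel": [0,0,0],"twist": [0,0,-1]},
    {"hand": 3.5,"travel": [0,0,0],"twist": [0,0,0]}
  ]
}}

```text
time: 18.9
position: [0.5492, 0.0826, 0.0996]
tool_rot: [0.893, 0.368, 0.068, -0.249]
ft_force: [-1.9, -1.1, 7.1]
grip_width: 0.0416
grip_force: 34.9
```

```bash
python3 st.py
```

```text
q [-0.3041  0.7102  1.7011  0.5548  1.0388  0.1242] t 18.9
to seat [-0.0323  0.1126  0.0028] [  0.1125   0.0541 -88.0383]
F tool [ 0.0815 -3.4412 -6.543 ] M tool [ 0.2863 -0.3641  0.0265] grip 0.04160156853804265 34.87646865192801
```

Emit:
{"api": "move_arm", "payload": {
  "commands": [
    {"hand": 5.5,"travel": [0,0,0],"twist": [0,0,0]},
    {"hand": 5.5,"travel": [0,0,0],"twist": [0,0,0]},
    {"hand": 5.5,"travel": [0,0,0],"twist": [0,0,0]},
    {"hand": 7,"travel": [0,0,0],"twist": [0,0,0]},
    {"hand": 7,"travel": [0,0,0],"twist": [0,0,0]}
  ]
}}

```text
time: 19.32
position: [0.549, 0.0826, 0.098]
tool_rot: [0.894, 0.368, 0.067, -0.249]
ft_force: [0.5, -0.7, -0.1]
grip_width: 0.0615
grip_force: 0.0
```

Emit:
{"api": "move_arm", "payload": {
  "commands": [
    {"hand": 7,"travel": [0,0,0],"twist": [0,0,0]},
    {"hand": 7,"travel": [0,0,0],"twist": [0,0,0]},
    {"hand": 7,"travel": [0,0,-0.5],"twist": [0,0,0]},
    {"hand": 7,"travel": [0,0,-1],"twist": [0,0,0]},
    {"hand": 7,"travel": [0,0,-1.5],"twist": [0,0,0]}
  ]
}}

```text
time: 19.73
position: [0.5502, 0.0678, 0.1242]
tool_rot: [0.893, 0.368, 0.066, -0.249]
ft_force: [-0.4, -0.1, 0.5]
grip_width: 0.07
grip_force: 0.0
```

Emit:
{"api": "move_arm", "payload": {
  "commands": [
    {"hand": 7,"travel": [0,0,-3],"twist": [0,0,0]},
    {"hand": 7,"travel": [0,0,-3],"twist": [0,0,0]},
    {"hand": 7,"travel": [0,0,-3],"twist": [0,0,0]},
    {"hand": 7,"travel": [0,0,-3],"twist": [0,0,0]},
    {"hand": 7,"travel": [0,0,0],"twist": [0,0,0]}
  ]
}}

```text
time: 20.15
position: [0.5623, 0.0044, 0.2338]
tool_rot: [0.894, 0.368, 0.072, -0.244]
ft_force: [0.4, -0.3, -0.0]
grip_width: 0.0697
grip_force: 0.0
```

```bash
python3 st.py; python3 - <<'E'
from rig import robot
from h import *
c=lambda i,x,y:cv2.resize(i[y:y+84,x:x+112],(400,300),interpolation=cv2.INTER_CUBIC)
R,S=shaft(.7);out=[]
for n,x,y in(("top",184,178),("scene",264,140)):
    k=robot.camera(n);np.savez(n+"2.npz",**k);im=c(k["frame"],x,y)[:,:,::-1].copy();raw=im.copy()
    P=lambda p:((proj(k,p)-[x,y]+.5)*400/112*16).astype(np.int32)
    q=np.array([[21,21,32],[21,-21,32],[-21,-21,32],[-21,21,32]])/1000
    cv2.polylines(im,[P(S+q@R.T)],True,(255,0,255),1,cv2.LINE_AA,4);cv2.polylines(im,[P(S+np.array([[.021,0,.014],[.078,0,.014]])@R.T)],False,(0,0,255),1,cv2.LINE_AA,4)
    out.append(np.hstack([raw,im]))
cv2.imwrite("pics/c6.png",np.vstack(out))
E
```

```text
q [-0.4233  0.5333  1.5552  0.4509  1.3529  0.2007] t 20.15
to seat [-0.2409 -0.4196 15.5831] [  0.8437   0.473  -87.923 ]
F tool [ 0.0914  0.5033 -0.1787] M tool [-0.2477 -0.2669  0.0602] grip 0.06965906254242756 0.0
```

View pics/c6.png

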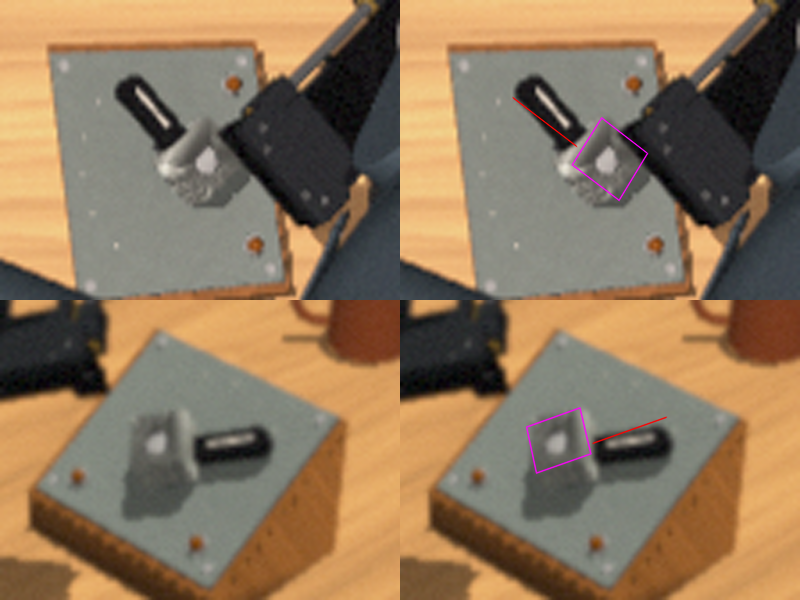

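The released handle sits home: the hub top matches the predicted seated outline within a pixel in both views. Its arm is turned past +0.7 by the play lead, so the shaft is at its on stop, and the gripper is clear.

```bash
python3 -c "
from rig import robot
print(robot.hand_in())"
```

```text
the job is handed in; nothing more can be done
None
```

The handle is fitted fully home, the shaft is turned clockwise to its "on" stop, the handle is released with the gripper clear, and the job is handed in at about 20 s; the result wasn't reported back, and I judged the stop from the rising turning moment and the handle's final angle, not from seeing the lights.

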